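# Put the casting-ring sets away on their tray

## Robot

A 6-joint arm with a two-finger parallel gripper is mounted at the origin on a cart in front of the work surface, level with it; the furniture and walls round the work are solid. World frame = base frame: x ahead of the robot, y to its left, z up, the work surface at z = 0. Lengths are in m, angles in rad, forces in N, time in s.
With the tool pointing down it reaches from about 0.375 to 0.9 m from the base axis. Payload 3.1 kg.
Tool frame: the origin (TCP) lies midway between the tips of the shut fingers; the grasp point (between the pads) lies 19 mm behind it (hold_point_z is the distance from the TCP to the grasp point, in m); z points along the fingers, y is the line along which they close (so a half turn about z gives the same grasp; the last joint's range is limited). The gripper opens to 85 mm and grips with 20 to 120 N. Pads are 22 mm wide; open, the fingers measure 114 mm over their backs; the gripper's body (76 mm by 85 mm) begins 54 mm behind the grasp point. The pads swing forward as they close: fully open they stand 13 mm farther back than shut.
Start: joints at [1.131, 0.527, 1.433, -0, 1.181, -0.178], TCP at [0.162, 0.604, 0.231] pointing down, gripper open.
Joint ranges: [-3.08, 3.08], [-0.75, 2.2], [0.22, 2.44], [-1.43, 4.57], [0, 2.65], [-2.85, 2.85]. Speed limits (rad/s): [2.79, 2.79, 3.14, 3.14, 3.14, 3.14].

## Interface

Orientations are given as a unit quaternion [x, y, z, w].
In Python, from cell import * gives the robot as it stands.
- The arm moves only by the shell command python3 -m handwheel 'ROWS' [FORCE]. ROWS is JSON, a list of rows, each a list of 7 numbers: the turn, a rotation vector about the tool's x, y, z in units of 5 degrees (1.0 is 5 degrees), then the shift along the tool's x, y, z in m, then the closure, from -1 (fully open) to 1 (shut). In form: [[rx, ry, rz, x, y, z, claw], ...]. A call has 1 to 5 rows; each row is the pose to reach, as a shift and turn from the pose commanded when the call began, along the tool's axes at that moment; what a row does not reach only later rows make up. A row lasts 1/12 s, in which the tool goes at most 41.7 mm and 7.16 degrees, less where a joint would pass 70% of its speed; a pose out of reach is approached as far as the arm can. A call with a gripper value outside its range is refused whole. The fingers move at their own pace and stop on an object; FORCE is the grip in N (left out, the last holds). Time passes only in rows, so rows that repeat a pose let the fingers close. It gives the time, the measured TCP pose, the force, the opening and the grip force at its end, in the units of the state.
- get_state(): the state, without advancing time (a new reading comes with each control period).
- snapshot(name): name is "scene" or "top" or "wrist"; returns (picture, depth): 384x512x3 uint8, red, green, blue; 384x512 float32, m along the optical axis (not along the pixel's ray), 0 where there is no reading.
- calibration(name): a dict with "camera_matrix" (3x3 intrinsics, pixels), "dist" ([k1, k2, p1, p2, k3] as OpenCV has them; the pictures are not rectified), "view" (4x4, takes a point from world to camera coordinates). Camera axes: x right, y down, z forward; pixel columns grow to the right and rows downward; lengths in m; the calibration is good to about 2 mm. A picture is of the moment at which its call begins: read the wrist's pose just before it. calibration takes no time and is no camera call; for the wrist camera it gives the pose at the moment of the call.
- job_done(): hands the job in; it is judged then, once.
The state is a dict: "t": time; "joint_positions": joint angles; "qvel": joint speeds; "effort": joint torques, N m; "tool_pos": TCP position; "eef_rot": TCP orientation; "ft_force": force on the tool from outside, world axes, zero at the start; "torque": the same for the moment, N m; "width": finger opening in m; "grasp_force": force on a finger pad.
Only numpy, scipy, OpenCV 4.12 (cv2) and the standard library are available. Lean on these libraries where they do the work, as an engineer would, in place of code of your own. Each camera call takes 0.05 s, during which the arm holds its last target. There are 200 camera calls.

## Task

Put the two complete casting-ring sets away on the grey tray: stand the smallest and the largest steel ring each fully down over the black base of its own size, and close each with the cap of its size, fully home on the ring's rim. The in-between ring and cap belong to a set whose base is elsewhere: leave them standing where they are.

Things in the scene. Friction and masses are not known exactly. Their poses are not given: they have to be found in the camera images.
- tray: Shallow grey plastic carrying tray, fixed, lying flat on a blue cloth about 4 mm thick, 116 x 272 mm (its y axis is the long side) with a rim 24 mm high and a floor 14 mm thick; two black bases stand on its floor, 66 mm either side of the middle. Origin: centre of its underside, z up.
- base_small: The smaller of the two black round bases on the tray (fixed): a flat disc 52 mm across and 6 mm thick whose top is the seat for the 40 mm ring, with a tapered boss in the middle, 12 mm high, 20 mm across at its top and 31 mm at its foot, that enters the ring and centres it (2 mm play all round when home). Origin: centre of the disc's underside, z up.
- base_large: The larger of the two black round bases on the tray (fixed): a flat disc 76 mm across and 6 mm thick whose top is the seat for the 64 mm ring, with a tapered boss in the middle, 12 mm high, 44 mm across at its top and 55 mm at its foot, that enters the ring and centres it (2 mm play all round when home). Origin: centre of the disc's underside, z up.
- ring_small: The smallest of the three steel casting rings: a plain tube open at both ends, standing upright, 40 mm outside diameter, 35 mm inside, 42 mm high, wall 2.5 mm. Origin: centre of its lower opening, z along its axis, upward. Grip it across the outside near the top. Home on its base, its lower rim lies 6 mm above the base's origin.
- ring_mid: The in-between of the three steel casting rings: a plain tube open at both ends, standing upright, 52 mm outside diameter, 47 mm inside, 46 mm high, wall 2.5 mm. Origin: centre of its lower opening, z along its axis, upward. Grip it across the outside near the top. Its base is not here; it fits neither base and stays where it stands.
- ring_large: The largest of the three steel casting rings: a plain tube open at both ends, standing upright, 64 mm outside diameter, 59 mm inside, 50 mm high, wall 2.5 mm. Origin: centre of its lower opening, z along its axis, upward. Grip it across the outside near the top. Home on its base, its lower rim lies 6 mm above the base's origin.
- cap_small: The smallest of three aluminium ring caps, plug down, 32 mm high: tapered plug 20 to 31 mm across, 9 mm deep; flange 42 mm across, 9 to 14 mm above the underside; round grip hub 22 to 25 mm across, 14 to 32 mm up. Origin: centre of the plug's underside, z up through the hub. Home, its flange rests on the 40 mm ring's rim, its origin 33 mm above the ring's origin.
- cap_mid: The in-between of three aluminium ring caps, plug down, 32 mm high: tapered plug 32 to 43 mm across, 9 mm deep; flange 54 mm across, 9 to 14 mm above the underside; round grip hub 22 to 25 mm across, 14 to 32 mm up. Origin: centre of the plug's underside, z up through the hub. It belongs to the in-between ring and stays where it stands.
- cap_large: The largest of three aluminium ring caps, plug down, 32 mm high: tapered plug 44 to 55 mm across, 9 mm deep; flange 66 mm across, 9 to 14 mm above the underside; round grip hub 22 to 25 mm across, 14 to 32 mm up. Origin: centre of the plug's underside, z up through the hub. Home, its flange rests on the 64 mm ring's rim, its origin 41 mm above the ring's origin.
Mind the look-alikes: they are no part of the job. What is shaped like the cap_large but pink is not meant.

How it is judged:
By the outcome, as a careful person would: the job done as asked, in the order asked, and still so for the second after the job is handed in, with the robot touching nothing.
It also fails if it takes over 109 s, if anything falls off the work surface, if the arm or the gripper's body presses on something with over 40 N, if the wrist force passes 120 N, or if a joint passes its speed limit or range.

## Working session

There is one attempt and no reset: what is moved stays moved. The work goes in short steps, Python scripts to look and compute and a shell command to move; the robot and the scene stay as the last step left them, time stands still between calls to the robot, and variables do not carry over. Pictures are saved under pics/ and viewed, at most 14 in all, crops included, and the job is handed in when it is done.

```bash
ls; mkdir -p pics; python3 - <<'E'
from cell import *
import cv2,numpy as np
s=get_state();print({k:np.round(v,3).tolist() for k,v in s.items()})
for n in("scene","top"):
    c,d=snapshot(n);cv2.imwrite(f"pics/{n}0.png",c[:,:,::-1]);np.savez(f"{n}0.npz",c=c,d=d,**{k:np.array(v) for k,v in calibration(n).items()})
    print(calibration(n))
E
```

```text
pics
{'t': 0.0, 'joint_positions': [1.131, 0.528, 1.434, 0.0, 1.181, -0.178], 'qvel': [-0.0, -0.001, 0.001, -0.002, 0.001, -0.001], 'effort': [-0.001, -44.235, -17.802, -0.001, 0.008, 0.0], 'tool_pos': [0.161, 0.603, 0.23], 'eef_rot': [0.131, 0.991, -0.001, -0.0], 'ft_force': [0.454, 0.273, 1.484], 'torque': [0.002, -0.049, 0.01], 'grasp_force': 0.0, 'width': 0.085}
{'camera_matrix': array([[410.09654   ,   0.        , 252.04776978],
       [  0.        , 410.09654   , 189.03985479],
       [  0.        ,   0.        ,   1.        ]]), 'dist': array([-0.08214562,  0.        ,  0.        ,  0.        ,  0.        ]), 'view': array([[ 0.80522577, -0.5929628 ,  0.00256504, -0.48669071],
       [-0.3329975 , -0.45577145, -0.82546051,  0.24043805],
       [ 0.49063645,  0.66382792, -0.56445404,  0.82997079],
       [ 0.        ,  0.        ,  0.        ,  1.        ]])}
{'camera_matrix': array([[382.08502181,   0.        , 247.04782395],
       [  0.        , 382.08502181, 191.82612547],
       [  0.        ,   0.        ,   1.        ]]), 'dist': array([-0.10992118,  0.        ,  0.        ,  0.        ,  0.        ]), 'view': array([[ 1.71875797e-02, -9.99851830e-01, -9.51014633e-04,
        -3.05697271e-03],
       [-9.78958531e-01, -1.66349751e-02, -2.03380115e-01,
         6.07921113e-01],
       [ 2.03334160e-01,  4.42661583e-03, -9.79099394e-01,
         8.99865667e-01],
       [ 0.00000000e+00,  0.00000000e+00,  0.00000000e+00,
         1.00000000e+00]])}
```

View pics/scene0.png

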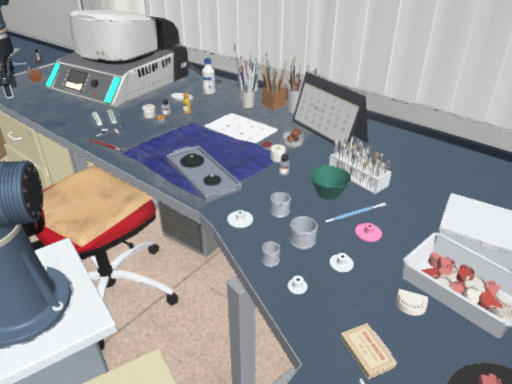

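View pics/top0.png

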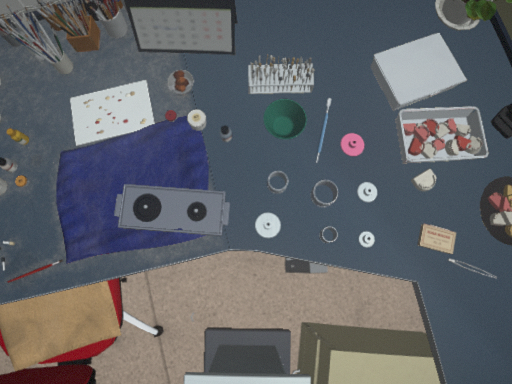

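The top picture shows rings at about (278,181), (326,193) and (330,234). The white caps are at (268,225), (368,192) and (367,239), and the pink look-alike is at (353,145). The bases are at (147,208), large, and (197,211), small, on the tray. I'll measure each one and confirm it with a crop.

```bash
cat > h.py <<'E'
import numpy as np,cv2
def world(d,K,dist,V):
    h,w=d.shape;u,v=np.meshgrid(np.arange(w),np.arange(h))
    n=cv2.undistortPoints(np.stack([u,v],-1).reshape(-1,1,2).astype(float),K,dist).reshape(h,w,2)
    P=np.dstack([n[...,0]*d,n[...,1]*d,d]);R,t=V[:3,:3],V[:3,3]
    W=(P-t)@R; W[d<=0]=np.nan; return W
def cir(p):
    A=np.c_[2*p,np.ones(len(p))];s=np.linalg.lstsq(A,(p**2).sum(1),rcond=None)[0]
    return s[:2],np.sqrt(s[2]+s[:2]@s[:2])
E
python3 - <<'E'
from h import *
f=np.load("top0.npz");W=world(f['d'],f['camera_matrix'],f['dist'],f['view']);c=f['c']
z=W[...,2]
print("table z",np.round([np.nanmedian(z[210:220,300:310]),np.nanmedian(z[160:170,110:130]),np.nanmedian(z[205:218,168:178])],4))
for n,(u,v),r,lo in[("ringA",(278,181),14,.035),("ringB",(326,193),17,.035),("ringC",(330,234),12,.03),("capL",(268,225),15,.006),("capM",(368,192),13,.006),("capS",(367,239),11,.006),("pink",(353,145),15,.006)]:
    S=(slice(v-r,v+r+1),slice(u-r,u+r+1));w=W[S].reshape(-1,3);w=w[w[:,2]>lo]
    zt=np.percentile(w[:,2],95)
    q=cv2.minEnclosingCircle((w[:,:2]*1000).astype(np.float32))
    print(n,len(w),"ztop",round(zt,4),"mean",w[:,:2].mean(0).round(4),"minenc",np.round(q[0],1),round(q[1],1))
    if 'ring' in n: k=w[w[:,2]>zt-.006];print("   rim fit",cir(k[:,:2]))
for n,(u,v),r in[("baseL",(147,208),16),("baseS",(197,211),12)]:
    S=(slice(v-r,v+r+1),slice(u-r,u+r+1));m=(c[S].max(-1)<60);w=W[S][m]
    q=cv2.minEnclosingCircle((w[:,:2]*1000).astype(np.float32));print(n,m.sum(),np.percentile(w[:,2],[5,50,95]).round(4),w[:,:2].mean(0).round(4),np.round(q[0],1),round(q[1],1))
im=cv2.resize(c[130:260,100:400],None,fx=2.66,fy=2.66,interpolation=cv2.INTER_CUBIC);cv2.imwrite("pics/crop1.png",im[:,:,::-1])
E
```

```text
table z [0.0008 0.0042 0.0193]
ringA 92 ztop 0.0491 mean [ 0.6429 -0.0695] minenc [644.  -71.7] 26.4
   rim fit (array([ 0.64379102, -0.07133051]), np.float64(0.0243294627673566))
ringB 149 ztop 0.0534 mean [ 0.6162 -0.1936] minenc [ 615.2 -192.4] 32.8
   rim fit (array([ 0.61517132, -0.19273927]), np.float64(0.030898716597390345))
ringC 84 ztop 0.0447 mean [ 0.5084 -0.2033] minenc [ 507.4 -202.8] 20.5
   rim fit (array([ 0.50741885, -0.20272721]), np.float64(0.01887611653773727))
capL 486 ztop 0.0335 mean [ 0.5317 -0.0473] minenc [528.5 -47.4] 36.4
capM 315 ztop 0.0338 mean [ 0.6236 -0.3118] minenc [ 622.5 -320.4] 34.8
capS 206 ztop 0.0343 mean [ 0.4964 -0.3036] minenc [ 496.6 -305.4] 21.8
pink 418 ztop 0.0331 mean [ 0.7552 -0.2776] minenc [ 754.6 -281.3] 35.6
baseL 545 [nan nan nan] [nan nan] [569.9 269.6] 36.1
baseS 225 [0.0229 0.0262 0.0374] [0.5613 0.1378] [562.3 138.6] 23.5
```

View pics/crop1.png

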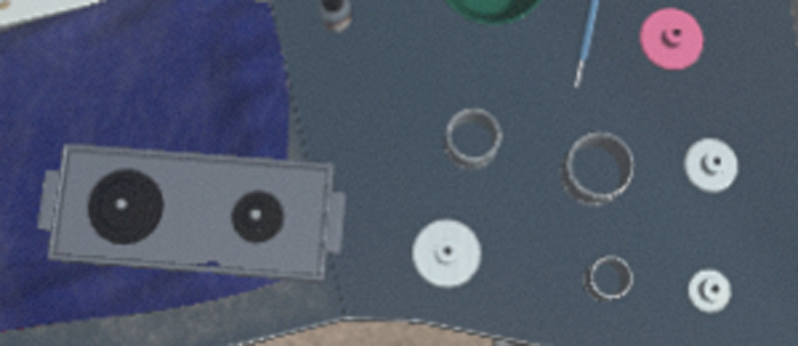

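In the crop, the white caps are at (447,253), 66 mm, which is cap_large; (711,165), 54 mm, cap_mid; and (710,291), 42 mm, cap_small. The pink one at (672,39) is the excluded look-alike. The rings are at (599,167), large, r 31; (473,138), mid; and (610,278), small, r 19. Heights of 0.050, 0.046 and 0.042 match. I'll move over the tray first and squared to the world, then look with the wrist camera.

```bash
python3 -m handwheel '[[0,0,-1,-0.035,-0.02,0,-1],[0,0,-2,-0.07,-0.04,0,-1],[0,0,-3,-0.105,-0.06,0,-1],[0,0,-3,-0.14,-0.08,0,-1],[0,0,-3,-0.17,-0.1,0,-1]]'
python3 -m handwheel '[[0,0,0,-0.15,-0.2,0,-1],[0,0,0,-0.15,-0.2,0,-1],[0,0,0,-0.15,-0.2,0,-1],[0,0,0,-0.15,-0.2,0,-1],[0,0,0,-0.15,-0.2,0,-1]]'; python3 -m handwheel '[[0,0,0,-0.02,-0.06,-0.08,-1],[0,0,0,-0.02,-0.06,-0.08,-1],[0,0,0,-0.02,-0.06,-0.08,-1],[0,0,0,-0.02,-0.06,-0.08,-1],[0,0,0,-0.02,-0.06,-0.08,-1]]'
python3 - <<'E'
from cell import *
from h import *
V=calibration("wrist");print(V['view'].round(3))
c,d=snapshot("wrist");cv2.imwrite("pics/w1.png",c[:,:,::-1]);np.savez("w1.npz",c=c,d=d,**{k:np.array(v) for k,v in V.items()})
E
```

```text
t: 0.52
tool_pos: [0.3014, 0.4615, 0.231]
eef_rot: [-0.0, 1.0, -0.0, 0.0]
ft_force: [0.4, -0.3, -0.5]
width: 0.0851
grasp_force: 0.0
t: 0.93
tool_pos: [0.4256, 0.2946, 0.2311]
eef_rot: [-0.0, 1.0, -0.0, -0.0]
ft_force: [1.2, 0.6, 0.4]
width: 0.0856
grasp_force: 0.0
t: 1.35
tool_pos: [0.4453, 0.236, 0.3117]
eef_rot: [0.001, 1.0, 0.0, 0.001]
ft_force: [0.6, -0.2, -0.9]
width: 0.0855
grasp_force: 0.0
[[ 0.002  1.    -0.    -0.237]
 [ 0.959 -0.002  0.284 -0.487]
 [ 0.284 -0.001 -0.959  0.33 ]
 [ 0.     0.     0.     1.   ]]
```

View pics/w1.png

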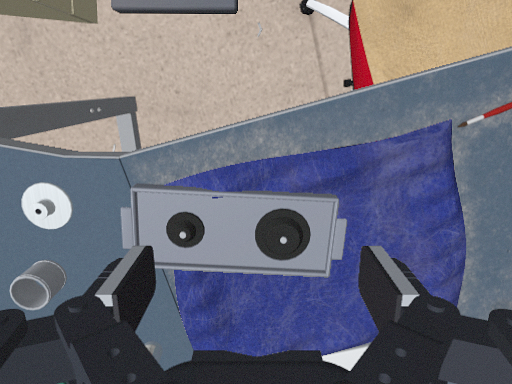

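The wrist view shows the tray with base_small at about (185,230) and base_large at (283,234), both clear of the fingers. Next I'll fit circles to their disc outlines.

```bash
cat >> h.py <<'E'
def plane(uv,K,dist,V,z):
    n=cv2.undistortPoints(np.asarray(uv,float).reshape(-1,1,2),K,dist).reshape(-1,2)
    r=np.c_[n,np.ones(len(n))]@V[:3,:3];o=-V[:3,:3].T@V[:3,3]
    return (o+r*((z-o[2])/r[:,2])[:,None])[:,:2]
E
python3 - <<'E'
from h import *
for fn,B in(("w1",[("S",185,230,26),("L",283,234,36)]),("top0",[("S",197,211,15),("L",147,208,21)])):
    f=np.load(fn+".npz");a=(f['camera_matrix'],f['dist'],f['view']);W=world(f['d'],*a)
    for n,u,v,r in B:
        S=(slice(v-r,v+r+1),slice(u-r,u+r+1));g=f['c'][S].max(-1);m=(g<75).astype(np.uint8)
        cs,_=cv2.findContours(m,0,1);k=max(cs,key=cv2.contourArea)[:,0];k=cv2.convexHull(k)[:,0]+[u-r,v-r]
        p=plane(k,*a,.024);c0,R=cir(p);w=W[S].reshape(-1,3)
        t=w[(w[:,2]>.033)&(w[:,2]<.04)&(np.linalg.norm(w[:,:2]-c0,axis=1)<.03)]
        print(fn,n,c0.round(4),R.round(4),np.nanmedian(w[:,2]).round(4),"boss",len(t),t[:,:2].mean(0).round(4),np.median(t[:,2]).round(4))
E
```

```text
w1 S [0.56   0.1394] 0.0252 0.0192 boss 217 [0.5605 0.1394] 0.0362
w1 L [0.5673 0.2704] 0.0371 0.0197 boss 898 [0.5678 0.27  ] 0.0361
top0 S [0.5624 0.1386] 0.0242 0.0202 boss 65 [0.5632 0.1371] 0.0362
top0 L [0.5698 0.2698] 0.0365 0.0209 boss 238 [0.5703 0.2691] 0.0367
```

```bash
python3 -m handwheel '[[0,0,0,-0.025,-0.205,0,-1],[0,0,0,-0.025,-0.205,0,-1],[0,0,0,-0.025,-0.205,0,-1],[0,0,0,-0.025,-0.205,0,-1],[0,0,0,-0.025,-0.205,0,-1]]'
python3 -m handwheel '[[0,0,0,-0.025,-0.2,0,-1],[0,0,0,-0.025,-0.2,0,-1],[0,0,0,-0.025,-0.2,0,-1],[0,0,0,-0.025,-0.2,0,-1],[0,0,0,-0.025,-0.2,0,-1]]'; python3 -m handwheel '[[0,0,0,0,-0.035,0,-1],[0,0,0,0,-0.035,0,-1],[0,0,0,0,-0.035,0,-1],[0,0,0,0,-0.035,0,-1]]'
python3 - <<'E'
from cell import *
from h import *
V=calibration("wrist")
c,d=snapshot("wrist");cv2.imwrite("pics/w2.png",c[:,:,::-1]);np.savez("w2.npz",c=c,d=d,**{k:np.array(v) for k,v in V.items()})
E
```

```text
t: 1.82
tool_pos: [0.4687, 0.0312, 0.3094]
eef_rot: [-0.001, 1.0, 0.0, -0.002]
ft_force: [0.2, -0.0, 0.9]
width: 0.0854
grasp_force: 0.0
t: 2.23
tool_pos: [0.4946, -0.1695, 0.3092]
eef_rot: [-0.0, 1.0, 0.001, -0.002]
ft_force: [0.4, -0.5, 0.3]
width: 0.0854
grasp_force: 0.0
t: 2.57
tool_pos: [0.4944, -0.2018, 0.3095]
eef_rot: [-0.0, 1.0, 0.002, -0.002]
ft_force: [0.1, -0.1, 0.0]
width: 0.0851
grasp_force: 0.0
```

View pics/w2.png

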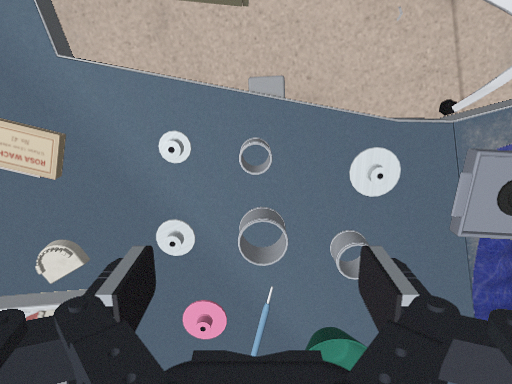

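This view shows the small ring's rim at (256,158), the large ring's at (263,241), the small cap at (174,147) and the large cap at (375,172). Now I'll fit these as well.

```bash
python3 - <<'E'
from h import *
f=np.load("w2.npz");a=(f['camera_matrix'],f['dist'],f['view']);W=world(f['d'],*a)
for n,u,v,r,zl,zh in[("ringS",256,158,24,.039,.046),("ringL",263,238,34,.047,.054),("capS",174,147,22,.009,.018),("capS hub",174,147,22,.029,.036),("capL",375,172,32,.009,.018),("capL hub",375,172,32,.029,.036),("capM",175,238,26,.009,.018)]:
    w=W[v-r:v+r+1,u-r:u+r+1].reshape(-1,3);w=w[(w[:,2]>zl)&(w[:,2]<zh)]
    c,R=cir(w[:,:2]) ;q=cv2.minEnclosingCircle((w[:,:2]*1000).astype(np.float32))
    print(n,len(w),w.mean(0).round(4),"fit",c.round(4),R.round(4),"enc",np.round(q[0],1),round(q[1],1))
E
```

```text
ringS 219 [ 0.5067 -0.2028  0.0416] fit [ 0.5067 -0.203 ] 0.0186 enc [ 506.7 -203.1] 20.0
ringL 350 [ 0.614  -0.1937  0.0494] fit [ 0.6139 -0.1936] 0.0305 enc [ 614.1 -193.6] 32.3
capS 518 [ 0.4954 -0.3034  0.0141] fit [ 0.4979 -0.3065] 0.017 enc [ 497.6 -305.9] 20.9
capS hub 273 [ 0.4977 -0.3059  0.0321] fit [ 0.4977 -0.306 ] 0.0081 enc [ 497.6 -306. ] 11.5
capL 1625 [ 0.5294 -0.0491  0.0138] fit [ 0.5309 -0.0475] 0.0249 enc [530.8 -47.7] 32.7
capL hub 253 [ 0.5307 -0.0476  0.0317] fit [ 0.5308 -0.0476] 0.0081 enc [530.9 -47.5] 11.6
capM 830 [ 0.6203 -0.3117  0.014 ] fit [ 0.6239 -0.3135] 0.0211 enc [ 623.7 -313.4] 26.8
```

```bash
python3 -m handwheel '[[0,0,0,-0.012,-0.001,0.2,-1],[0,0,0,-0.012,-0.001,0.2,-1],[0,0,0,-0.012,-0.001,0.2,-1],[0,0,0,-0.012,-0.001,0.2,-1],[0,0,0,-0.012,-0.001,0.2,-1]]'
python3 -m handwheel '[[0,0,0,0,0,0.03,-1],[0,0,0,0,0,0.055,-1],[0,0,0,0,0,0.08,-1],[0,0,0,0,0,0.096,-1],[0,0,0,0,0,0.096,-1]]'
python3 -m handwheel '[[0,0,0,0,0,0,0],[0,0,0,0,0,0,0.2],[0,0,0,0,0,0,1],[0,0,0,0,0,0,1],[0,0,0,0,0,0,1]]' 40
python3 -m handwheel '[[0,0,0,0,0,0,1],[0,0,0,0,0,0,1],[0,0,0,0,0,0,1]]' 40
```

```text
t: 3.03
tool_pos: [0.5062, -0.2015, 0.1089]
eef_rot: [-0.001, 1.0, 0.001, -0.001]
ft_force: [0.1, -0.0, -0.3]
width: 0.0858
grasp_force: 0.0
t: 3.45
tool_pos: [0.505, -0.2011, 0.0122]
eef_rot: [-0.001, 1.0, 0.002, -0.003]
ft_force: [-0.6, 0.5, 0.3]
width: 0.0854
grasp_force: 0.0
t: 3.87
tool_pos: [0.5079, -0.2047, 0.0171]
eef_rot: [0.0, 1.0, -0.001, 0.001]
ft_force: [0.7, 1.5, 5.7]
width: 0.0385
grasp_force: 40.0
t: 4.12
tool_pos: [0.5079, -0.2047, 0.017]
eef_rot: [0.0, 1.0, -0.0, 0.001]
ft_force: [0.5, 2.1, 6.0]
width: 0.039
grasp_force: 40.0
```

```bash
python3 -m handwheel '[[0,0,0,0,0,-0.02,1],[0,0,0,0,0,-0.06,1],[0,0,0,0,0,-0.1,1],[0,0,0,0,0,-0.12,1],[0,0,0,0,0,-0.12,1]]'
python3 - <<'E'
from cell import *
from h import *
print(get_state()['tool_pos'])
V=calibration("wrist")
c,d=snapshot("wrist");cv2.imwrite("pics/w3.png",c[:,:,::-1]);np.savez("w3.npz",c=c,d=d,**{k:np.array(v) for k,v in V.items()})
E
```

```text
t: 4.53
tool_pos: [0.5101, -0.2066, 0.141]
eef_rot: [-0.0, 1.0, -0.003, 0.005]
ft_force: [1.2, -0.2, -0.4]
width: 0.0387
grasp_force: 40.6
[ 0.51011172 -0.20655549  0.14101014]
```

View pics/w3.png

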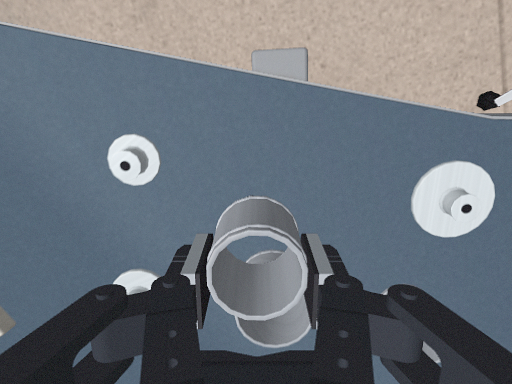

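The ring is held upright between the pads, with its rim at about (257,272). I'll measure it in the hand, then carry it to the small base.

```bash
python3 - <<'E'
from h import *
f=np.load("w3.npz");a=(f['camera_matrix'],f['dist'],f['view']);W=world(f['d'],*a)
w=W[190:325,205:310].reshape(-1,3);w=w[(w[:,2]>.1)];zt=np.percentile(w[:,2],[50,90,97]);print(zt)
k=w[w[:,2]>zt[2]-.006]
cc=cv2.minEnclosingCircle((w[:,:2]*1000).astype(np.float32));print(cir(k[:,:2]),len(k),cc)
E
python3 -m handwheel '[[0,0,0,-0.025,0.2,0,1],[0,0,0,-0.025,0.2,0,1],[0,0,0,-0.025,0.2,0,1],[0,0,0,-0.025,0.2,0,1],[0,0,0,-0.025,0.2,0,1]]'
python3 -m handwheel '[[0,0,0,-0.025,0.146,0,1],[0,0,0,-0.025,0.146,0,1],[0,0,0,-0.025,0.146,0,1],[0,0,0,-0.025,0.146,0,1],[0,0,0,-0.025,0.146,0,1]]'
```

```text
[0.15432029 0.16579849 0.16667711]
(array([ 0.50809015, -0.20624816]), np.float64(0.018760216110908175)) 3320 ((507.794189453125, -206.25680541992188), 23.803497314453125)
t: 5.0
tool_pos: [0.5305, -0.002, 0.134]
eef_rot: [-0.0, 1.0, 0.001, -0.002]
ft_force: [-0.1, 0.3, -1.1]
width: 0.039
grasp_force: 40.6
t: 5.42
tool_pos: [0.5564, 0.1462, 0.134]
eef_rot: [-0.003, 1.0, 0.001, -0.001]
ft_force: [0.8, 0.1, -0.4]
width: 0.0387
grasp_force: 40.7
```

```bash
python3 -m handwheel '[[0,0,0,-0.005,-0.006,0,1],[0,0,0,-0.005,-0.006,0,1],[0,0,0,-0.005,-0.006,0,1]]'
python3 - <<'E'
from cell import *
from h import *
V=calibration("wrist");print(get_state()['tool_pos'])
c,d=snapshot("wrist");a=[np.array(V[k]) for k in('camera_matrix','dist','view')];W=world(d,*a)
w=W[190:325,205:310].reshape(-1,3);w=w[(w[:,2]>.1)];zt=np.percentile(w[:,2],97);k=w[w[:,2]>zt-.006];print(zt,cir(k[:,:2]))
cv2.imwrite("pics/w4.png",c[:,:,::-1])
w=W.reshape(-1,3);t=w[(w[:,2]>.033)&(w[:,2]<.04)]
for p in([.56,.139],[.5675,.27]):
    q=t[np.linalg.norm(t[:,:2]-p,axis=1)<.03];print(len(q),q.mean(0),cv2.minEnclosingCircle((q[:,:2]*1000).astype(np.float32)) if len(q) else 0)
E
```

```text
t: 5.67
tool_pos: [0.562, 0.1336, 0.1346]
eef_rot: [0.001, 1.0, -0.0, -0.001]
ft_force: [-0.2, 0.3, -0.1]
width: 0.0387
grasp_force: 40.7
[0.56195119 0.13363993 0.13463511]
0.16027518298731588 (array([0.56016347, 0.13381012]), np.float64(0.018760179395182645))
652 [0.55945645 0.13903789 0.0362668 ] ((561.5615234375, 138.80459594726562), 12.036808967590332)
3022 [0.56822438 0.26907224 0.03603349] ((568.965576171875, 269.4075622558594), 23.86191177368164)
```

View pics/w4.png

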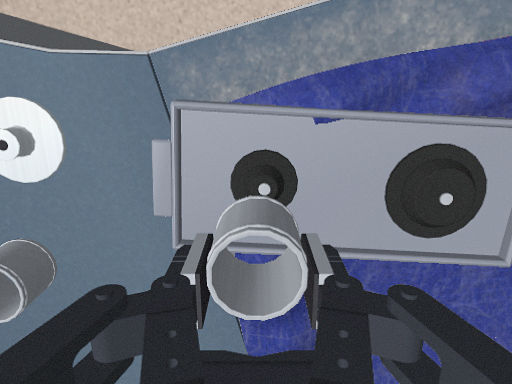

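The ring hangs in front of base_small, whose boss is at about (264,188), and needs +5 mm in y. I'll correct that and lower it.

```bash
python3 -m handwheel '[[0,0,0,-0.001,0.005,0,1],[0,0,0,-0.001,0.005,0.03,1],[0,0,0,-0.001,0.005,0.055,1],[0,0,0,-0.001,0.005,0.066,1],[0,0,0,-0.001,0.005,0.066,1]]'
python3 -m handwheel '[[0,0,0,0,0,0.007,1],[0,0,0,0,0,0.014,1],[0,0,0,0,0,0.021,1],[0,0,0,0,0,0.024,1],[0,0,0,0,0,0.024,1]]'
python3 -m handwheel '[[0,0,0,0,0,0.002,1],[0,0,0,0,0,0.003,1],[0,0,0,0,0,0.004,1]]'
```

```text
t: 6.13
tool_pos: [0.5609, 0.1398, 0.0667]
eef_rot: [0.001, 1.0, -0.0, -0.003]
ft_force: [-0.2, 0.7, -0.6]
width: 0.0389
grasp_force: 40.6
t: 6.55
tool_pos: [0.5628, 0.1404, 0.0449]
eef_rot: [-0.0, 1.0, -0.0, -0.0]
ft_force: [0.4, -0.7, -0.4]
width: 0.0389
grasp_force: 40.7
t: 6.8
tool_pos: [0.5633, 0.1405, 0.0415]
eef_rot: [-0.0, 1.0, 0.0, 0.0]
ft_force: [-0.7, -0.0, 1.3]
width: 0.0387
grasp_force: 40.9
```

Almost down, since home is at about 0.040. I'll press gently until contact.

```bash
python3 -m handwheel '[[0,0,0,0,0,0.001,1],[0,0,0,0,0,0.002,1],[0,0,0,0,0,0.003,1],[0,0,0,0,0,0.003,1]]'
```

```text
t: 7.13
tool_pos: [0.5634, 0.1405, 0.0414]
eef_rot: [-0.0, 1.0, -0.0, 0.001]
ft_force: [-5.6, -0.1, 17.9]
width: 0.0386
grasp_force: 42.4
```

```bash
python3 -m handwheel '[[0,0,0,0,0,-0.002,0.2],[0,0,0,0,0,-0.002,0],[0,0,0,0,0,-0.002,-0.5],[0,0,0,0,0,-0.002,-1],[0,0,0,0,0,-0.002,-1]]'
python3 -m handwheel '[[0,0,0,0,0,-0.03,-1],[0,0,0,0,0,-0.07,-1],[0,0,0,0.03,0,-0.11,-1],[0,0,0,0.04,0,-0.15,-1],[0,0,0,0.04,0,-0.15,-1]]'
python3 - <<'E'
from cell import *
from h import *
V=calibration("wrist")
c,d=snapshot("wrist");a=[np.array(V[k]) for k in('camera_matrix','dist','view')];W=world(d,*a)
w=W.reshape(-1,3);t=w[(np.linalg.norm(w[:,:2]-[.561,.139],axis=1)<.035)&(w[:,2]>.055)];k=t[t[:,2]>.062]
print(np.percentile(t[:,2],[50,90,97]),cir(k[:,:2]))
cv2.imwrite("pics/w5.png",c[:,:,::-1])
E
```

```text
t: 7.55
tool_pos: [0.5629, 0.1404, 0.0399]
eef_rot: [0.0, 1.0, -0.0, -0.0]
ft_force: [-0.1, 0.2, -0.1]
width: 0.0771
grasp_force: 0.0
t: 7.97
tool_pos: [0.5234, 0.1409, 0.1954]
eef_rot: [-0.0, 1.0, 0.0, 0.003]
ft_force: [0.4, -0.6, 0.4]
width: 0.0853
grasp_force: 0.0
[0.06491303 0.06678431 0.06730188] (array([0.56197323, 0.14039602]), np.float64(0.01862019321660966))
```

View pics/w5.png

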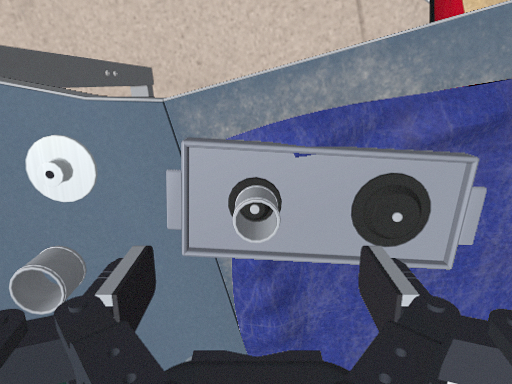

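The small ring is home: its rim is at z 0.0665 against 0.066 expected, centred at (0.562, 0.1404), and it encircles the boss at (256,208). Next is the large ring.

```bash
python3 -m handwheel '[[0,0,0,-0.045,-0.17,0,-1],[0,0,0,-0.045,-0.17,0,-1],[0,0,0,-0.045,-0.17,0,-1],[0,0,0,-0.045,-0.17,0,-1],[0,0,0,-0.045,-0.17,0,-1]]'
python3 -m handwheel '[[0,0,0,-0.045,-0.165,0,-1],[0,0,0,-0.045,-0.165,0,-1],[0,0,0,-0.045,-0.165,0,-1],[0,0,0,-0.045,-0.165,0,-1],[0,0,0,-0.045,-0.165,0,-1]]'
python3 -m handwheel '[[0,0,0,0,0,0,-1],[0,0,0,0,0,0.04,-1],[0,0,0,0,0,0.08,-1],[0,0,0,0,0,0.1,-1],[0,0,0,0,0,0.1,-1]]'
```

```text
t: 8.43
tool_pos: [0.5706, -0.0357, 0.1889]
eef_rot: [0.002, 1.0, -0.001, 0.001]
ft_force: [0.2, 0.6, -0.7]
width: 0.0855
grasp_force: 0.0
t: 8.85
tool_pos: [0.6153, -0.2025, 0.1886]
eef_rot: [0.003, 1.0, -0.002, 0.001]
ft_force: [-0.3, -0.4, -0.6]
width: 0.0851
grasp_force: 0.0
t: 9.27
tool_pos: [0.6082, -0.1905, 0.0838]
eef_rot: [-0.001, 1.0, 0.004, -0.006]
ft_force: [-0.5, -0.3, -0.4]
width: 0.0853
grasp_force: 0.0
```

```bash
python3 -m handwheel '[[0,0,0,0,0,0,-1],[0,0,0,0,0,0,-1],[0,0,0,0,0,0,-1],[0,0,0,0,0,0,-1]]';python3 -m handwheel '[[0,0,0,0,0,0,-1],[0,0,0,0,0,0,-1],[0,0,0,0,0,0,-1],[0,0,0,0,0,0,-1]]'
```

```text
t: 9.6
tool_pos: [0.6144, -0.1948, 0.0925]
eef_rot: [-0.0, 1.0, -0.001, 0.002]
ft_force: [-0.0, -0.7, 0.8]
width: 0.0853
grasp_force: 0.0
t: 9.93
tool_pos: [0.6131, -0.1947, 0.0907]
eef_rot: [0.0, 1.0, -0.0, 0.0]
ft_force: [-0.4, 0.1, 0.4]
width: 0.0858
grasp_force: 0.0
```

```bash
python3 -m handwheel '[[0,0,0,-0.001,0.001,0.02,-1],[0,0,0,-0.001,0.001,0.04,-1],[0,0,0,-0.001,0.001,0.06,-1],[0,0,0,-0.001,0.001,0.073,-1],[0,0,0,-0.001,0.001,0.077,-1]]'
python3 -m handwheel '[[0,0,0,0,0,0,-1],[0,0,0,0,0,0,-1],[0,0,0,0,0,0,-1],[0,0,0,0,0,0,-1]]'
python3 -m handwheel '[[0,0,0,0,0,0,-0.5],[0,0,0,0,0,0,0],[0,0,0,0,0,0,1],[0,0,0,0,0,0,1],[0,0,0,0,0,0,1]]' 50
python3 -m handwheel '[[0,0,0,0,0,-0.002,1],[0,0,0,0,0,-0.03,1],[0,0,0,0,0,-0.06,1],[0,0,0,0,0,-0.1,1],[0,0,0,0,0,-0.12,1]]'
```

```text
t: 10.35
tool_pos: [0.6125, -0.1929, 0.0108]
eef_rot: [0.0, 1.0, 0.001, -0.002]
ft_force: [-1.1, -0.2, 0.1]
width: 0.0851
grasp_force: 0.0
t: 10.68
tool_pos: [0.6149, -0.194, 0.0146]
eef_rot: [0.0, 1.0, -0.001, 0.001]
ft_force: [0.1, 0.5, 0.6]
width: 0.085
grasp_force: 0.0
t: 11.1
tool_pos: [0.6146, -0.1937, 0.0147]
eef_rot: [0.0, 1.0, -0.0, 0.001]
ft_force: [-0.6, 0.8, 6.7]
width: 0.0639
grasp_force: 54.1
t: 11.52
tool_pos: [0.6155, -0.1942, 0.137]
eef_rot: [-0.0, 1.0, -0.001, 0.002]
ft_force: [0.3, -0.3, -0.7]
width: 0.0638
grasp_force: 56.0
```

```bash
python3 -m handwheel '[[0,0,0,0.02,0.2,0,1],[0,0,0,0.02,0.2,0,1],[0,0,0,0.02,0.2,0,1],[0,0,0,0.02,0.2,0,1],[0,0,0,0.02,0.2,0,1]]'
python3 -m handwheel '[[0,0,0,0.02,0.2,0,1],[0,0,0,0.02,0.2,0,1],[0,0,0,0.02,0.2,0,1],[0,0,0,0.02,0.2,0,1],[0,0,0,0.02,0.2,0,1]]'
python3 -m handwheel '[[0,0,0,0.006,0.03,0,1],[0,0,0,0.006,0.05,0,1],[0,0,0,0.006,0.064,0,1],[0,0,0,0.006,0.064,0,1],[0,0,0,0.006,0.064,0,1]]'
python3 -m handwheel '[[0,0,0,0,0,0,1],[0,0,0,0,0,0,1],[0,0,0,0,0,0,1],[0,0,0,0,0,0,1],[0,0,0,0,0,0,1]]'
python3 - <<'E'
from cell import *
from h import *
V=calibration("wrist");print(get_state()['tool_pos'])
c,d=snapshot("wrist");a=[np.array(V[k]) for k in('camera_matrix','dist','view')];W=world(d,*a)
w=W.reshape(-1,3);w=w[(w[:,2]>.1)&(np.linalg.norm(w[:,:2]-[.569,.27],axis=1)<.036)];zt=np.percentile(w[:,2],90);print(zt,np.percentile(w[:,2],97))
for b in(.003,.006): k=w[(w[:,2]>zt-b)&(w[:,2]<zt+.004)];print(cir(k[:,:2]))
cv2.imwrite("pics/w6.png",c[:,:,::-1])
w=W.reshape(-1,3);t=w[(w[:,2]>.033)&(w[:,2]<.04)]
q=t[np.linalg.norm(t[:,:2]-[.5685,.27],axis=1)<.03];print(len(q),q.mean(0),cv2.minEnclosingCircle((q[:,:2]*1000).astype(np.float32)) if len(q) else 0)
E
```

```text
t: 11.93
tool_pos: [0.5926, 0.0091, 0.1331]
eef_rot: [-0.0, 1.0, 0.0, -0.001]
ft_force: [0.7, 0.1, -1.9]
width: 0.0632
grasp_force: 56.0
t: 12.35
tool_pos: [0.5728, 0.2093, 0.1331]
eef_rot: [-0.001, 1.0, 0.0, -0.0]
ft_force: [-0.2, 0.4, -1.3]
width: 0.0636
grasp_force: 56.0
t: 12.77
tool_pos: [0.5679, 0.2704, 0.133]
eef_rot: [-0.001, 1.0, -0.0, -0.0]
ft_force: [-0.7, -0.4, -1.6]
width: 0.0635
grasp_force: 56.0
t: 13.18
tool_pos: [0.5683, 0.2696, 0.1334]
eef_rot: [0.001, 1.0, -0.0, -0.0]
ft_force: [0.2, -0.4, -1.0]
width: 0.0638
grasp_force: 56.0
[0.56828505 0.26957668 0.13336887]
0.21647815573857815 0.2206749986597162
(array([0.51829536, 0.26976545]), np.float64(0.040323076619451274))
(array([0.51658892, 0.26980333]), np.float64(0.04205351517865028))
848 [0.55467594 0.27081916 0.03574839] ((569.2454223632812, 270.45208740234375), 24.008920669555664)
```

View pics/w6.png

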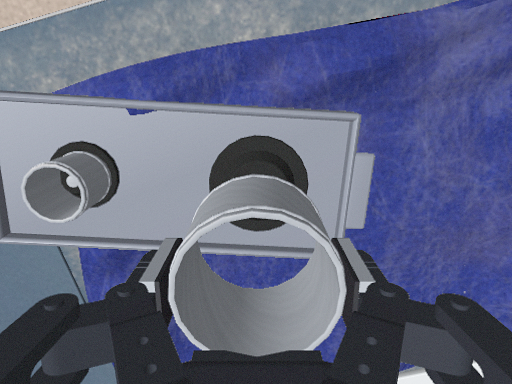

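The large ring is gripped upright, rim at about (258,285), and sits squarely in line with base_large at (258,182). I'll lower it.

```bash
python3 -m handwheel '[[0,0,0,-0.001,0.001,0.02,1],[0,0,0,-0.001,0.001,0.04,1],[0,0,0,-0.001,0.001,0.056,1],[0,0,0,-0.001,0.001,0.066,1],[0,0,0,-0.001,0.001,0.066,1]]'
python3 -m handwheel '[[0,0,0,0,0,0.007,1],[0,0,0,0,0,0.014,1],[0,0,0,0,0,0.021,1],[0,0,0,0,0,0.024,1],[0,0,0,0,0,0.024,1]]'
python3 -m handwheel '[[0,0,0,0,0,0.002,1],[0,0,0,0,0,0.003,1],[0,0,0,0,0,0.004,1],[0,0,0,0,0,0.005,1],[0,0,0,0,0,0.005,1]]'
```

```text
t: 13.65
tool_pos: [0.5674, 0.2708, 0.0649]
eef_rot: [0.0, 1.0, -0.001, -0.002]
ft_force: [-0.7, -0.2, -1.2]
width: 0.0637
grasp_force: 56.0
t: 14.07
tool_pos: [0.5686, 0.2713, 0.0426]
eef_rot: [-0.0, 1.0, -0.0, -0.001]
ft_force: [-0.7, -0.1, -2.0]
width: 0.0635
grasp_force: 56.0
t: 14.48
tool_pos: [0.5693, 0.2715, 0.0391]
eef_rot: [-0.0, 1.0, 0.0, 0.0]
ft_force: [-1.8, -0.6, 2.1]
width: 0.0637
grasp_force: 56.4
```

```bash
python3 -m handwheel '[[0,0,0,0,0,0.001,1],[0,0,0,0,0,0.002,1],[0,0,0,0,0,0,0.2],[0,0,0,0,0,0,-0.5],[0,0,0,0,0,0,-1]]'
python3 -m handwheel '[[0,0,0,0,0,0,-1],[0,0,0,0,0,0,-1],[0,0,0,0,0,0,-1],[0,0,0,0,0,-0.02,-1],[0,0,0,0,0,-0.05,-1]]'
python3 -m handwheel '[[0,0,0,0.03,-0.03,-0.04,-1],[0,0,0,0.05,-0.05,-0.08,-1],[0,0,0,0.05,-0.06,-0.12,-1],[0,0,0,0.05,-0.06,-0.12,-1],[0,0,0,0.05,-0.06,-0.12,-1]]'
python3 - <<'E'
from cell import *
from h import *
V=calibration("wrist")
c,d=snapshot("wrist");a=[np.array(V[k]) for k in('camera_matrix','dist','view')];W=world(d,*a)
w=W.reshape(-1,3)
for p,h,r in(([.562,.140],.066,.02),([.569,.271],.074,.032)):
    t=w[(np.linalg.norm(w[:,:2]-p,axis=1)<r+.008)&(w[:,2]>.05)];k=t[t[:,2]>h-.003]
    print(np.percentile(t[:,2],[50,90,97]),cir(k[:,:2]))
cv2.imwrite("pics/w7.png",c[:,:,::-1])
E
```

```text
t: 14.9
tool_pos: [0.5694, 0.2716, 0.0385]
eef_rot: [0.0, 1.0, 0.0, 0.001]
ft_force: [0.6, -0.4, -0.7]
width: 0.074
grasp_force: 0.0
t: 15.32
tool_pos: [0.5664, 0.2706, 0.0854]
eef_rot: [0.0, 1.0, -0.001, -0.004]
ft_force: [1.0, -0.6, 0.5]
width: 0.0855
grasp_force: 0.0
t: 15.73
tool_pos: [0.5211, 0.2108, 0.2134]
eef_rot: [0.001, 1.0, 0.001, 0.005]
ft_force: [-0.3, 0.3, 0.4]
width: 0.085
grasp_force: 0.0
[0.06305982 0.06665872 0.0672017 ] (array([0.56218482, 0.14081911]), np.float64(0.018565089224123456))
[0.06716511 0.07435881 0.07500607] (array([0.56888863, 0.27104608]), np.float64(0.030476767073621173))
```

View pics/w7.png

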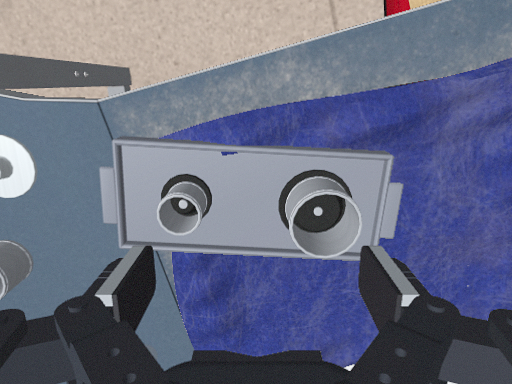

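Both rings are home, with rims at 0.0665 and 0.0743 against 0.066 and 0.074 expected. They surround their bosses at (183,204) and (318,211). Next is the small cap.

```bash
python3 -m handwheel '[[0,0,0,0.01,-0.2,0,-1],[0,0,0,0.01,-0.2,0,-1],[0,0,0,0.01,-0.2,0,-1],[0,0,0,0.01,-0.2,0,-1],[0,0,0,0.01,-0.2,0,-1]]'
python3 -m handwheel '[[0,0,0,0.01,-0.2,0,-1],[0,0,0,0.01,-0.2,0,-1],[0,0,0,0.01,-0.2,0,-1],[0,0,0,0.01,-0.2,0,-1],[0,0,0,0.01,-0.2,0,-1]]'
python3 -m handwheel '[[0,0,0,0.003,-0.035,0.03,-1],[0,0,0,0.003,-0.07,0.06,-1],[0,0,0,0.003,-0.1,0.09,-1],[0,0,0,0.003,-0.117,0.11,-1],[0,0,0,0.003,-0.117,0.12,-1]]'
python3 -m handwheel '[[0,0,0,0,0,0,-1],[0,0,0,0,0,0,-1],[0,0,0,0,0,0,-1],[0,0,0,0,0,0,-1],[0,0,0,0,0,0,-1]]'
python3 -m handwheel '[[0,0,0,0,0,0,-1],[0,0,0,0,0,0,-1],[0,0,0,0,0,0,-1],[0,0,0,0,0,0,-1]]'
```

```text
t: 16.2
tool_pos: [0.5082, 0.0095, 0.2066]
eef_rot: [0.0, 1.0, 0.0, -0.001]
ft_force: [0.9, -0.2, -0.3]
width: 0.0857
grasp_force: 0.0
t: 16.62
tool_pos: [0.4985, -0.1911, 0.2065]
eef_rot: [0.001, 1.0, 0.0, -0.001]
ft_force: [0.6, 0.7, 0.2]
width: 0.0854
grasp_force: 0.0
t: 17.03
tool_pos: [0.4947, -0.3091, 0.0829]
eef_rot: [0.002, 1.0, 0.001, -0.002]
ft_force: [-0.5, 0.6, -0.2]
width: 0.0857
grasp_force: 0.0
t: 17.45
tool_pos: [0.4969, -0.3049, 0.0897]
eef_rot: [-0.001, 1.0, -0.001, 0.001]
ft_force: [0.6, -0.9, 0.0]
width: 0.0853
grasp_force: 0.0
t: 17.78
tool_pos: [0.4962, -0.3055, 0.0887]
eef_rot: [-0.0, 1.0, -0.0, 0.0]
ft_force: [-0.6, -0.8, -0.9]
width: 0.0856
grasp_force: 0.0
```

```bash
python3 -m handwheel '[[0,0,0,-0.002,-0.001,0.02,-1],[0,0,0,-0.002,-0.001,0.04,-1],[0,0,0,-0.002,-0.001,0.055,-1],[0,0,0,-0.002,-0.001,0.065,-1],[0,0,0,-0.002,-0.001,0.07,-1]]'
python3 -m handwheel '[[0,0,0,0,0,0,-1],[0,0,0,0,0,0,-1],[0,0,0,0,0,0,-1],[0,0,0,0,0,0,-1],[0,0,0,0,0,0,-1]]'
```

```text
t: 18.2
tool_pos: [0.4974, -0.3061, 0.0169]
eef_rot: [0.0, 1.0, 0.001, -0.001]
ft_force: [0.1, 1.1, -0.0]
width: 0.0853
grasp_force: 0.0
t: 18.62
tool_pos: [0.4985, -0.3069, 0.0191]
eef_rot: [0.0, 1.0, -0.001, 0.001]
ft_force: [-0.2, 0.3, -0.4]
width: 0.0856
grasp_force: 0.0
```

```bash
python3 -m handwheel '[[0,0,0,0,0.001,0,-0.3],[0,0,0,0,0.001,0,0],[0,0,0,0,0.001,0,0.3],[0,0,0,0,0.001,0,0.5],[0,0,0,0,0.001,0,1]]' 50
python3 -m handwheel '[[0,0,0,0,0,0,1],[0,0,0,0,0,0,1],[0,0,0,0,0,0,1],[0,0,0,0,0,0,1]]'
python3 -m handwheel '[[0,0,0,0,0,-0.01,1],[0,0,0,0,0,-0.04,1],[0,0,0,0,0,-0.08,1],[0,0,0,0,0,-0.12,1],[0,0,0,0,0,-0.14,1]]'
python3 -m handwheel '[[0,0,0,0,0,0,1],[0,0,0,0,0,0,1],[0,0,0,0,0,0,1],[0,0,0,0,0,0,1]]'
python3 - <<'E'
from cell import *
from h import *
V=calibration("wrist");s=get_state();print(s['tool_pos'])
c,d=snapshot("wrist");a=[np.array(V[k]) for k in('camera_matrix','dist','view')];W=world(d,*a)
w=W.reshape(-1,3);t=w[(np.linalg.norm(w[:,:2]-s['tool_pos'][:2],axis=1)<.03)&(abs(w[:,2]-s['tool_pos'][2])<.025)]
print(np.histogram(t[:,2]-s['tool_pos'][2],bins=np.arange(-.025,.026,.002)))
cv2.imwrite("pics/w8.png",c[:,:,::-1])
E
```

```text
t: 19.03
tool_pos: [0.4981, -0.3055, 0.0183]
eef_rot: [-0.0, 1.0, -0.0, 0.0]
ft_force: [0.1, 0.0, -0.1]
width: 0.0253
grasp_force: 0.0
t: 19.37
tool_pos: [0.4981, -0.3057, 0.0185]
eef_rot: [0.0, 1.0, -0.0, 0.0]
ft_force: [-0.7, 0.0, 2.1]
width: 0.0199
grasp_force: 48.8
t: 19.78
tool_pos: [0.4996, -0.3068, 0.1631]
eef_rot: [-0.0, 1.0, -0.002, 0.002]
ft_force: [0.3, -0.3, -0.2]
width: 0.02
grasp_force: 49.0
t: 20.12
tool_pos: [0.4969, -0.3046, 0.1567]
eef_rot: [0.0, 1.0, 0.001, -0.001]
ft_force: [0.2, 0.2, 0.3]
width: 0.0198
grasp_force: 49.0
[ 0.49694348 -0.30457604  0.15669004]
(array([   0,    0,    0,    0,    0,    0,    0,    1,   63,  519, 1294,
        154,   82,   95,  137,  144,  208,  199,  633, 1697,  195,  169,
        206,  173,  220]), array([-0.025, -0.023, -0.021, -0.019, -0.017, -0.015, -0.013, -0.011,
       -0.009, -0.007, -0.005, -0.003, -0.001,  0.001,  0.003,  0.005,
        0.007,  0.009,  0.011,  0.013,  0.015,  0.017,  0.019,  0.021,
        0.023,  0.025]))
```

View pics/w8.png

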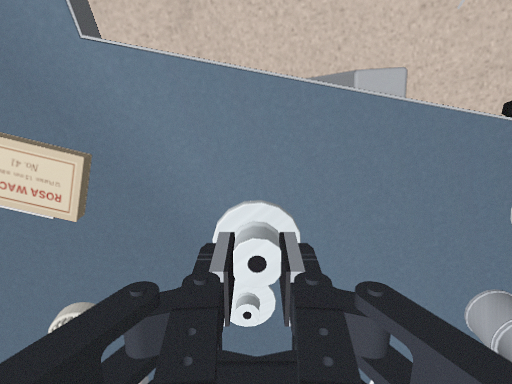

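The small cap is held at (257,262). Its hub top is 14 mm above the TCP, so its underside is 18 mm below, and the home TCP z is about 0.075. I'll carry it over.

```bash
python3 -m handwheel '[[0,0,0,-0.03,0.2,0,1],[0,0,0,-0.03,0.2,0,1],[0,0,0,-0.03,0.2,0,1],[0,0,0,-0.03,0.2,0,1],[0,0,0,-0.03,0.2,0,1]]'
python3 -m handwheel '[[0,0,0,-0.03,0.2,0,1],[0,0,0,-0.03,0.2,0,1],[0,0,0,-0.03,0.2,0,1],[0,0,0,-0.03,0.2,0,1],[0,0,0,-0.03,0.2,0,1]]'
python3 -m handwheel '[[0,0,0,-0.005,0.02,0,1],[0,0,0,-0.005,0.035,0,1],[0,0,0,-0.005,0.045,0,1],[0,0,0,-0.005,0.045,0,1],[0,0,0,-0.005,0.045,0,1]]'
python3 -m handwheel '[[0,0,0,0,0,0.02,1],[0,0,0,0,0,0.04,1],[0,0,0,0,0,0.055,1],[0,0,0,0,0,0.055,1],[0,0,0,0,0,0.055,1]]'
python3 -m handwheel '[[0,0,0,0,0,0,1],[0,0,0,0,0,0,1],[0,0,0,0,0,0,1],[0,0,0,0,0,0,1]]'
```

```text
t: 20.58
tool_pos: [0.5269, -0.1028, 0.1567]
eef_rot: [0.0, 1.0, 0.001, -0.002]
ft_force: [0.1, -1.0, -1.7]
width: 0.0197
grasp_force: 49.1
t: 21.0
tool_pos: [0.5571, 0.0972, 0.1568]
eef_rot: [-0.0, 1.0, 0.0, -0.002]
ft_force: [0.1, -0.6, -0.4]
width: 0.0196
grasp_force: 49.1
t: 21.42
tool_pos: [0.5624, 0.1393, 0.1573]
eef_rot: [-0.0, 1.0, -0.0, -0.001]
ft_force: [-1.2, -0.3, -1.0]
width: 0.0198
grasp_force: 49.1
t: 21.83
tool_pos: [0.5624, 0.138, 0.1025]
eef_rot: [0.001, 1.0, -0.0, -0.001]
ft_force: [-0.4, -0.4, -0.2]
width: 0.0197
grasp_force: 49.1
t: 22.17
tool_pos: [0.5636, 0.1394, 0.1043]
eef_rot: [0.0, 1.0, 0.0, 0.001]
ft_force: [0.3, -0.3, -0.6]
width: 0.0199
grasp_force: 49.1
```

```bash
python3 -m handwheel '[[0,0,0,0.001,0.001,0.006,1],[0,0,0,0.001,0.001,0.012,1],[0,0,0,0.001,0.001,0.018,1],[0,0,0,0.001,0.001,0.023,1],[0,0,0,0.001,0.001,0.026,1]]'
python3 -m handwheel '[[0,0,0,0,0,0.001,1],[0,0,0,0,0,0.002,1],[0,0,0,0,0,0.003,1],[0,0,0,0,0,0.004,1],[0,0,0,0,0,0.004,1]]'
```

```text
t: 22.58
tool_pos: [0.5614, 0.1405, 0.0761]
eef_rot: [-0.0, 1.0, -0.0, -0.001]
ft_force: [-0.1, -0.4, -0.4]
width: 0.0195
grasp_force: 49.1
t: 23.0
tool_pos: [0.5618, 0.1405, 0.0757]
eef_rot: [-0.0, 1.0, -0.0, -0.0]
ft_force: [-4.8, -0.2, 16.3]
width: 0.0199
grasp_force: 51.2
```

```bash
python3 -m handwheel '[[0,0,0,0,0,-0.001,0.4],[0,0,0,0,0,-0.001,0],[0,0,0,0,0,-0.001,-0.3],[0,0,0,0,0,-0.001,-1],[0,0,0,0,0,-0.001,-1]]'
python3 -m handwheel '[[0,0,0,0,0,-0.01,-1],[0,0,0,0,0,-0.04,-1],[0,0,0,0.03,0,-0.08,-1],[0,0,0,0.05,0,-0.12,-1],[0,0,0,0.05,0,-0.12,-1]]'
python3 -m handwheel '[[0,0,0,0,0,0,-1],[0,0,0,0,0,0,-1],[0,0,0,0,0,0,-1],[0,0,0,0,0,0,-1]]'
python3 - <<'E'
from cell import *
from h import *
V=calibration("wrist")
c,d=snapshot("wrist");a=[np.array(V[k]) for k in('camera_matrix','dist','view')];W=world(d,*a)
w=W.reshape(-1,3)
t=w[(np.linalg.norm(w[:,:2]-[.562,.1405],axis=1)<.028)]
for lo,hi in((.085,.095),(.066,.076)):
    k=t[(t[:,2]>lo)&(t[:,2]<hi)];print(len(k),np.median(k[:,2]),cv2.minEnclosingCircle((k[:,:2]*1000).astype(np.float32)))
cv2.imwrite("pics/w9.png",c[:,:,::-1])
t=w[(np.linalg.norm(w[:,:2]-[.531,-.0475],axis=1)<.02)&(w[:,2]>.028)];print("capL",len(t),cv2.minEnclosingCircle((t[:,:2]*1000).astype(np.float32)))
E
```

```text
t: 23.42
tool_pos: [0.5619, 0.1404, 0.0739]
eef_rot: [0.0, 1.0, -0.0, -0.0]
ft_force: [0.3, 0.4, 0.4]
width: 0.0728
grasp_force: 0.0
t: 23.83
tool_pos: [0.5112, 0.1408, 0.199]
eef_rot: [-0.0, 1.0, 0.0, 0.002]
ft_force: [-0.7, 0.2, 0.0]
width: 0.0854
grasp_force: 0.0
t: 24.17
tool_pos: [0.512, 0.1403, 0.1928]
eef_rot: [0.0, 1.0, -0.0, -0.001]
ft_force: [-0.0, 0.1, 0.7]
width: 0.0854
grasp_force: 0.0
640 0.08927977310449842 ((561.1892700195312, 139.84677124023438), 11.963578224182129)
1085 0.07130530834681693 ((560.8580932617188, 140.21327209472656), 20.89255142211914)
capL 505 ((530.5738525390625, -46.851806640625), 11.765998840332031)
```

View pics/w9.png

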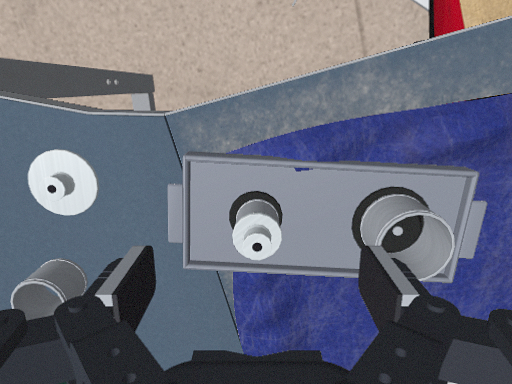

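The small cap is home, with its hub top at 0.0893 (0.089 expected) and its flange at 0.0713 (0.071). In the picture it sits closed on the ring at (257,235). Next is the white large cap at (62,182).

```bash
python3 -m handwheel '[[0,0,0,-0.02,-0.188,0,-1],[0,0,0,-0.02,-0.188,0,-1],[0,0,0,-0.02,-0.188,0,-1],[0,0,0,-0.02,-0.188,0,-1],[0,0,0,-0.02,-0.188,0,-1]]'
python3 -m handwheel '[[0,0,0,0,0,0.03,-1],[0,0,0,0,0,0.06,-1],[0,0,0,0,0,0.09,-1],[0,0,0,0,0,0.105,-1],[0,0,0,0,0,0.105,-1]]'
python3 -m handwheel '[[0,0,0,0,0,0,-1],[0,0,0,0,0,0,-1],[0,0,0,0,0,0,-1],[0,0,0,0,0,0,-1],[0,0,0,0,0,0,-1]]'
python3 -m handwheel '[[0,0,0,0,0,0,-1],[0,0,0,0,0,0,-1],[0,0,0,0,0,0,-1]]'
```

```text
t: 24.63
tool_pos: [0.5329, -0.0518, 0.193]
eef_rot: [0.001, 1.0, -0.001, -0.0]
ft_force: [0.6, -0.1, 0.3]
width: 0.0851
grasp_force: 0.0
t: 25.05
tool_pos: [0.5291, -0.0471, 0.0846]
eef_rot: [0.0, 1.0, 0.001, -0.005]
ft_force: [-0.2, 0.4, -0.0]
width: 0.0853
grasp_force: 0.0
t: 25.47
tool_pos: [0.5328, -0.0477, 0.0904]
eef_rot: [-0.0, 1.0, -0.0, 0.001]
ft_force: [0.4, -1.4, -0.1]
width: 0.0852
grasp_force: 0.0
t: 25.72
tool_pos: [0.5322, -0.0476, 0.0897]
eef_rot: [-0.0, 1.0, -0.0, 0.0]
ft_force: [0.3, 0.2, -0.2]
width: 0.0856
grasp_force: 0.0
```

```bash
python3 -m handwheel '[[0,0,0,0.001,0,0.02,-1],[0,0,0,0.001,0,0.04,-1],[0,0,0,0.001,0,0.055,-1],[0,0,0,0.001,0,0.065,-1],[0,0,0,0.001,0,0.071,-1]]'
python3 -m handwheel '[[0,0,0,0,0,0,-1],[0,0,0,0,0,0,-1],[0,0,0,0,0,0,-1],[0,0,0,0,0,0,-1],[0,0,0,0,0,0,-1]]'
```

```text
t: 26.13
tool_pos: [0.5305, -0.0474, 0.0172]
eef_rot: [0.0, 1.0, 0.0, -0.001]
ft_force: [-0.0, -0.4, -0.2]
width: 0.0852
grasp_force: 0.0
t: 26.55
tool_pos: [0.5316, -0.0477, 0.0191]
eef_rot: [-0.0, 1.0, -0.0, 0.001]
ft_force: [0.2, -0.6, -0.4]
width: 0.0852
grasp_force: 0.0
```

```bash
python3 -m handwheel '[[0,0,0,0,0,0,-0.3],[0,0,0,0,0,0,0],[0,0,0,0,0,0,0.3],[0,0,0,0,0,0,0.5],[0,0,0,0,0,0,1]]' 50
python3 -m handwheel '[[0,0,0,0,0,0,1],[0,0,0,0,0,0,1],[0,0,0,0,0,0,1],[0,0,0,0,0,0,1]]'
python3 -m handwheel '[[0,0,0,0,0,-0.01,1],[0,0,0,0,0,-0.04,1],[0,0,0,0,0,-0.08,1],[0,0,0,0,0,-0.12,1],[0,0,0,0,0,-0.16,1]]'
python3 -m handwheel '[[0,0,0,-0.02,0.16,0,1],[0,0,0,-0.02,0.16,0,1],[0,0,0,-0.02,0.16,0,1],[0,0,0,-0.02,0.16,0,1],[0,0,0,-0.02,0.16,0,1]]'
python3 -m handwheel '[[0,0,0,-0.018,0.159,0,1],[0,0,0,-0.018,0.159,0,1],[0,0,0,-0.018,0.159,0,1],[0,0,0,-0.018,0.159,0,1],[0,0,0,-0.018,0.159,0,1]]'
python3 -m handwheel '[[0,0,0,0,0,0.02,1],[0,0,0,0,0,0.04,1],[0,0,0,0,0,0.05,1],[0,0,0,0,0,0.05,1],[0,0,0,0,0,0.05,1]]'
python3 -m handwheel '[[0,0,0,0,0,0,1],[0,0,0,0,0,0,1],[0,0,0,0,0,0,1],[0,0,0,0,0,0,1]]'
python3 - <<'E'
from cell import *
from h import *
V=calibration("wrist");s=get_state();print(s['tool_pos'])
c,d=snapshot("wrist");a=[np.array(V[k]) for k in('camera_matrix','dist','view')];W=world(d,*a)
cv2.imwrite("pics/w10.png",c[:,:,::-1])
E
```

```text
t: 26.97
tool_pos: [0.531, -0.0476, 0.0183]
eef_rot: [0.0, 1.0, -0.0, -0.0]
ft_force: [-0.4, -0.9, -0.2]
width: 0.0254
grasp_force: 0.0
t: 27.3
tool_pos: [0.5311, -0.0476, 0.0185]
eef_rot: [-0.0, 1.0, -0.0, 0.0]
ft_force: [-0.2, 0.2, 4.6]
width: 0.0198
grasp_force: 48.8
t: 27.72
tool_pos: [0.5302, -0.0473, 0.18]
eef_rot: [0.0, 1.0, 0.0, -0.001]
ft_force: [1.4, -0.4, -0.3]
width: 0.0197
grasp_force: 49.0
t: 28.13
tool_pos: [0.5509, 0.1185, 0.179]
eef_rot: [-0.003, 1.0, 0.001, 0.001]
ft_force: [-0.3, -0.5, -0.1]
width: 0.0201
grasp_force: 49.1
t: 28.55
tool_pos: [0.5693, 0.2776, 0.1786]
eef_rot: [-0.003, 1.0, 0.002, 0.001]
ft_force: [1.0, -0.7, 0.3]
width: 0.0197
grasp_force: 49.2
t: 28.97
tool_pos: [0.5687, 0.2707, 0.1279]
eef_rot: [0.0, 1.0, -0.0, -0.001]
ft_force: [0.2, -0.4, -0.1]
width: 0.0195
grasp_force: 49.2
t: 29.3
tool_pos: [0.5696, 0.2714, 0.1293]
eef_rot: [0.0, 1.0, 0.0, 0.001]
ft_force: [-0.2, -0.5, -0.9]
width: 0.0196
grasp_force: 49.2
[0.56959288 0.27142542 0.12925594]
```

View pics/w10.png

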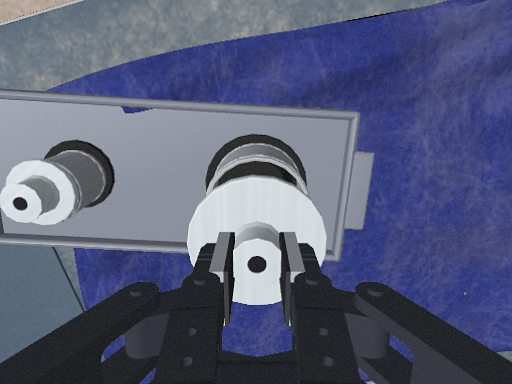

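The large cap hangs level at (257,240), above its ring. Home TCP z is about 0.083, so I'll lower it.

```bash
python3 -m handwheel '[[0,0,0,0,0,0.012,1],[0,0,0,0,0,0.022,1],[0,0,0,0,0,0.03,1],[0,0,0,0,0,0.037,1],[0,0,0,0,0,0.042,1]]'
python3 -m handwheel '[[0,0,0,0,0,0.001,1],[0,0,0,0,0,0.002,1],[0,0,0,0,0,0.003,1],[0,0,0,0,0,0.004,1],[0,0,0,0,0,0.005,1]]'
```

```text
t: 29.77
tool_pos: [0.5682, 0.2712, 0.0845]
eef_rot: [-0.0, 1.0, -0.0, -0.001]
ft_force: [-0.4, -0.1, -1.4]
width: 0.0197
grasp_force: 49.2
t: 30.18
tool_pos: [0.5689, 0.2714, 0.0838]
eef_rot: [-0.0, 1.0, -0.0, 0.0]
ft_force: [-4.5, -2.2, 19.1]
width: 0.0199
grasp_force: 50.8
```

```bash
python3 -m handwheel '[[0,0,0,0,0,-0.001,0.4],[0,0,0,0,0,-0.001,0],[0,0,0,0,0,-0.001,-0.3],[0,0,0,0,0,-0.001,-1],[0,0,0,0,0,-0.001,-1]]'
python3 -m handwheel '[[0,0,0,0,0,-0.01,-1],[0,0,0,0,0,-0.04,-1],[0,0,0,0.03,0,-0.08,-1],[0,0,0,0.06,-0.03,-0.12,-1],[0,0,0,0.07,-0.06,-0.15,-1]]'
python3 -m handwheel '[[0,0,0,0,0,0,-1],[0,0,0,0,0,0,-1],[0,0,0,0,0,0,-1],[0,0,0,0,0,0,-1],[0,0,0,0,0,0,-1]]'
python3 - <<'E'
from cell import *
from h import *
V=calibration("wrist")
c,d=snapshot("wrist");a=[np.array(V[k]) for k in('camera_matrix','dist','view')];w=world(d,*a).reshape(-1,3)
for p,r,h in(([.562,.1405],.028,.089),([.569,.271],.04,.097)):
  t=w[(np.linalg.norm(w[:,:2]-p,axis=1)<r)]
  for z in(h,h-.018):
    k=t[abs(t[:,2]-z)<.004];print(z,len(k),np.median(k[:,2]),cv2.minEnclosingCircle((k[:,:2]*1000).astype(np.float32)))
c,d=snapshot("top");cv2.imwrite("pics/top1.png",cv2.resize(c[110:270,100:400],None,fx=2.6,fy=2.6)[:,:,::-1])
E
```

```text
t: 30.6
tool_pos: [0.5691, 0.2714, 0.0821]
eef_rot: [0.0, 1.0, -0.0, -0.0]
ft_force: [-0.0, -0.0, 0.4]
width: 0.073
grasp_force: 0.0
t: 31.02
tool_pos: [0.5053, 0.2276, 0.2163]
eef_rot: [-0.002, 1.0, 0.0, -0.001]
ft_force: [0.1, -1.0, 0.9]
width: 0.0852
grasp_force: 0.0
t: 31.43
tool_pos: [0.5075, 0.227, 0.2134]
eef_rot: [-0.0, 1.0, -0.0, -0.001]
ft_force: [-0.7, -0.2, -1.1]
width: 0.0856
grasp_force: 0.0
0.089 502 0.08947379070163441 ((561.1328125, 140.4354705810547), 11.723423957824707)
0.071 944 0.07148300160984952 ((560.804443359375, 140.3983917236328), 20.941028594970703)
0.097 569 0.0972313345458711 ((568.5995483398438, 271.16241455078125), 11.710312843322754)
0.079 3370 0.0792343150900286 ((568.3966674804688, 271.0961608886719), 32.9822998046875)
```

View pics/top1.png

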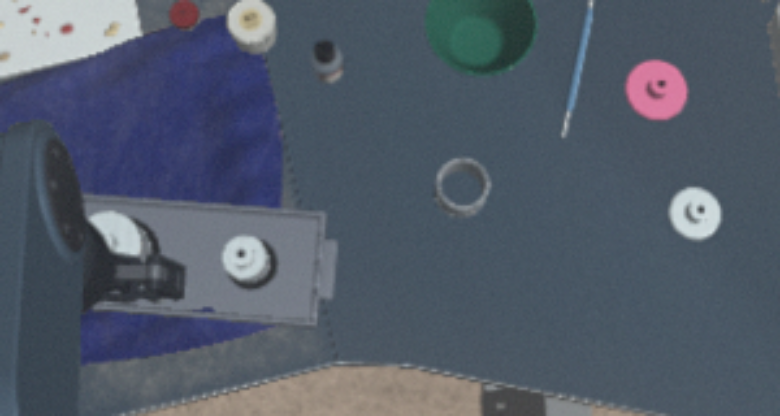

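Both sets are closed, with hubs at 0.0895 and 0.0972 and flanges level at 0.0715 and 0.0792, all at their home heights. The mid ring at (463,187), the mid cap at (695,213) and the pink cap at (656,90) are untouched.

```bash
python3 -c "from cell import *; print(job_done())"
```

```text
the job is handed in; nothing more can be done
None
```

The small and large rings are each fully down on their own bases, with their caps fully home on the rims. The in-between ring and cap still stand where they were, and the job is handed in at about 31.5 s of the 109 s allowed.

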